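# Set the grind of the spice grinder and lock it

### The job

Set the spice grinder to its fine grind: turn the brass thumbscrew on top clockwise until you feel it bottom firmly, without forcing it, then back it off a quarter of a turn and let it go. After that flip the red lock lever over to its other end to lock the setting. Leave the spice jar, the mug and the basting brush where they are.

Things in the scene. Friction and masses are not known exactly. Their poses are not given: they have to be found in the camera images.
- grinder: Countertop spice grinder, fixed to the table: a steel box 130 (its x) by 220 (its y) by 110 mm tall, with a flat black top and a catch jar 56 mm across low on its +x side. Origin: centre of its underside; z up. It may be turned by up to 0.6 rad. On its top: the thumbscrew (at y = -55 mm) and the lock lever (at y = +65 mm).
- thumbscrew_grip (a point): Centre of the brass thumbscrew's upright flat wing, 145 mm above the table, on the vertical axis about which it turns (its height stays the same). Wing: 46 mm long (x of this frame), 10 mm thick (y, the way to grip it), 28 mm tall (from 130 to 158 mm above the table); red mark on its +x end. Below it a neck 10 mm thick, on a round hub whose top is 120 mm above the table.
- adjuster (a point): Centre of the flat graduated disc, 80 mm across, under the thumbscrew. Clockwise from above tightens. The screw turns easily (0.03 N m) until it bottoms, 0.5 to 1.3 rad clockwise of its start; where differs each time and shows nowhere: it is only felt. The quarter turn (1.57 rad, good to 0.3) counts from the first touch of the bottom. The screw stays where it is left.
- stop (a point): Point on the disc's axis, 80 mm above the table: the burr that the screw bottoms on. Past first touch the resistance to turning rises as a spring, 2.5 N m/rad (0.1 rad: 0.25 N m), and springs back to first touch when let go. 0.15 to 0.3 N m is firmly bottomed (0.1 is the least); above 0.4 N m (0.16 rad past first touch) is forcing it. A grip of 40 to 60 N holds the wing.
- lock_lever_tip (a point): Centre of the red ball (26 mm across) at the end of the lock lever, a thin steel bar hinged 132 mm above the table at x = 0, y = 65 mm of the grinder; the ball is 55 mm from the hinge, whose axis is along the grinder's y.
- lock_lever (a joint): Angle of the lock lever: 0 = unlocked, leaning 0.5 rad from upright to the grinder's -x, ball 180 mm above the table; 1.0 = locked, leaning 0.5 rad to its +x. Starts near 0. It moves at about 1 N pushed at the ball and stays where it is left.
- spice_jar: Amber jar with a red cap, 48 mm across, 100 mm tall, loose, beside the thumbscrew end of the grinder. Origin: centre of its underside. Leave alone.
- mug: Blue mug, 80 mm across, 85 mm tall, loose, beside the lever end of the grinder. Origin: centre of its underside. Leave alone.
- basting_brush_grip (a point): Grip of a basting brush about 200 mm long, lying loose between robot and grinder. Leave alone.

How it is judged:
By the outcome, as a careful person would: the job done as asked, in the order asked, and still so for the second after the job is handed in, with the robot touching nothing.
It also fails if it takes over 64 s, if anything falls off the work surface, if the arm or the gripper's body presses on something with over 40 N, if the wrist force passes 120 N, or if a joint passes its speed limit or range.

### The arm

A 6-joint arm with a two-finger parallel gripper is mounted at the origin on the work surface. World frame = base frame: x ahead of the robot, y to its left, z up, the work surface at z = 0. Lengths are in m, angles in rad, forces in N, time in s.
With the tool pointing down it reaches from about 0.375 to 0.9 m from the base axis. Payload 3.1 kg.
Tool frame: the origin (TCP) lies midway between the tips of the shut fingers; the grasp point (between the pads) lies 19 mm behind it; z points along the fingers, y is the line along which they close (so a half turn about z gives the same grasp; the last joint's range is limited). The gripper opens to 85 mm and grips with 20 to 120 N. Pads are 22 mm wide; open, the fingers measure 114 mm over their backs; the gripper's body (76 mm by 85 mm) begins 54 mm behind the grasp point. The pads swing forward as they close: fully open they stand 13 mm farther back than shut.
Start: joints at [-1.506, 0.527, 1.433, -0, 1.181, -0.178], TCP at [0.151, -0.606, 0.231] pointing down, gripper open.
Joint ranges: [-3.08, 3.08], [-0.75, 2.2], [0.22, 2.44], [-1.43, 4.57], [0, 2.65], [-2.85, 2.85]. Speed limits (rad/s): [2.79, 2.79, 3.14, 3.14, 3.14, 3.14].

### API

Orientations are given as a unit quaternion [x, y, z, w].
In Python, from station import manip gives the robot as it stands. The module is installed in compiled form; this text tells all that it offers.
- The arm moves only by the tool apply_moves, never from a script. Its arguments are lists of equal length, an entry for each row: "claw": the gripper's target within -1 to 1 (fully open at 1, half-way at 0, shut at -1); "travel": the shift along the tool's x, y, z scaled (see below), a list of three; "turn": the turn, a rotation vector about the tool's x, y, z scaled (see below), a list of three. In form: {"claw": [claw, ...], "travel": [[dx, dy, dz], ...], "turn": [[rx, ry, rz], ...]}. A call has 1 to 5 rows; each row is the pose to reach, as a shift and turn from the pose commanded when the call began, along the tool's axes at that moment, turning the shorter way round; what a row does not reach only later rows make up. The controller multiplies each number of a shift by 800 mm and each number of a turn by 180 degrees. A row lasts 1/12 s, in which the tool goes at most 41.7 mm and 7.16 degrees, less where a joint would pass 70% of its speed; a pose out of reach is approached as far as the arm can. A call with a number of a shift or a turn outside -1 to 1 is refused whole. A call with a gripper value outside its range is refused whole. The fingers move at their own pace and stop on an object; "newtons" is the grip in N (left out, the last holds). Time passes only in rows, so rows that repeat a pose let the fingers close. It gives the time, the measured TCP pose, the force, the opening and the grip force at its end, in the units of the state.
- manip.sense(): the state, without advancing time (a new reading comes with each control period).
- manip.snapshot(name): name is "scene" or "top"; returns a dict with "pixels" (400x640x3 uint8, red, green, blue), "depth" (400x640 float32, m along the optical axis (not along the pixel's ray), 0 where there is no reading), "intrinsics" (3x3 intrinsics, pixels), "R" (3x3) and "t" (3): a world point X has camera coordinates R X + t. Camera axes: x right, y down, z forward; pixel columns grow to the right and rows downward; lengths in m; the calibration is good to about 2 mm. A picture is of the moment at which its call begins.
- manip.sign_off(): hands the job in; it is judged then, once.
The state is a dict: "t": time; "q": joint angles; "qd": joint speeds; "tau": joint torques, N m; "tcp_pos": TCP position; "tool_rot": TCP orientation; "force": force on the tool from outside, world axes, zero at the start; "ft_torque": the same for the moment, N m; "finger_gap": opening from 0.0 (shut) to 1.0 (fully open); "gripper_force": force on a finger pad.
Only numpy, scipy, OpenCV 4.12 (cv2) and the standard library are available. Lean on these libraries where they do the work, as an engineer would, in place of code of your own. Each camera call takes 0.05 s, during which the arm holds its last target. There are 200 camera calls.

## Working session

There is one attempt and no reset: what is moved stays moved. The work goes in short steps, Python scripts to look and compute and a tool call to move; the robot and the scene stay as the last step left them, time stands still between calls to the robot, and variables do not carry over. Pictures are saved under pics/ and viewed, at most 10 in all, crops included, and the job is handed in when it is done.

Besides the shell and the picture viewer there is one more tool, called after "Emit:" as name(argument=value, ...), one argument or row to a line, values as JSON. apply_moves: Moves the arm, as the interface text tells. Shifts and turns lie within -1 to 1; 1 stands for 800 mm of shift or 180 degrees of turn. Its arguments: {"type":"object","properties":{"claw":{"type":"array","items":{"type":"number"}},"travel":{"type":"array","items":{"type":"array","items":{"type":"number"}}},"turn":{"type":"array","items":{"type":"array","items":{"type":"number"}}},"newtons":{"type":"number"}},"required":["claw","travel","turn"]}

```bash
mkdir -p pics; cat > h.py <<'E'
import numpy as np,cv2
from station import manip
from scipy.spatial.transform import Rotation as Ro
def px(s,u,v):
    K=s["intrinsics"];z=s["depth"][v,u]
    c=np.array([(u-K[0,2])/K[0,0]*z,(v-K[1,2])/K[1,1]*z,z])
    return s["R"].T@(c-s["t"])
def cloud(s):
    K=s["intrinsics"];z=s["depth"];v,u=np.mgrid[:400,:640]
    c=np.stack([(u-K[0,2])/K[0,0]*z,(v-K[1,2])/K[1,1]*z,z],-1)
    return (c-s["t"])@s["R"]
E
python3 - <<'E'
from h import *
for n in("scene","top"):
    s=manip.snapshot(n);np.savez("pics/%s0.npz"%n,**s);cv2.imwrite("pics/%s0.png"%n,s["pixels"][...,::-1])
    print(n,s["R"].round(2).tolist(),s["t"].round(3),s["intrinsics"][0,0])
print(manip.sense())
E
```

```text
scene [[-0.69, 0.72, 0.01], [0.48, 0.47, -0.74], [-0.54, -0.51, -0.67]] [ 0.326 -0.195  1.26 ] 407.64358161886054
top [[0.1, -0.99, 0.0], [-0.97, -0.1, -0.22], [0.22, 0.02, -0.97]] [-0.001  0.587  0.83 ] 419.0096787045527
{'t': 0.1, 'q': array([-1.50549724e+00,  5.28384104e-01,  1.43378616e+00, -3.04494093e-05,
        1.18140372e+00, -1.78491271e-01]), 'qd': array([ 0.00011621, -0.00286439, -0.00165577, -0.00111848,  0.00038055,
       -0.00066897]), 'tau': array([-1.62913761e-04, -4.43305528e+01, -1.78586769e+01, -1.40531038e-04,
        3.89851702e-03,  1.42419768e-05]), 'tcp_pos': array([ 0.15084655, -0.60585111,  0.23042097]), 'tool_rot': array([ 9.92578785e-01,  1.21599233e-01,  4.19810835e-05, -9.89874318e-04]), 'force': array([-0.87360931, -0.00542044, -0.24802201]), 'ft_torque': array([ 0.0601253 , -0.04983337,  0.02682079]), 'gripper_force': 0.0, 'finger_gap': 1.004176415902639}
```

View pics/top0.png

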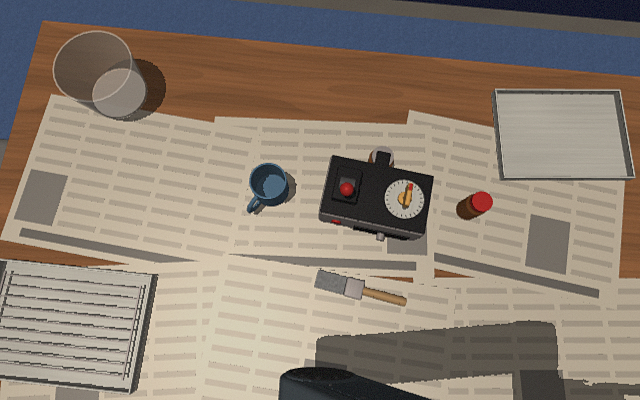

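View pics/scene0.png

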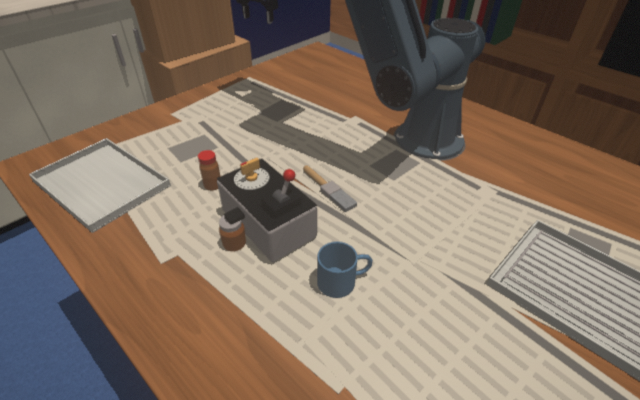

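The top picture shows the grinder at columns 320–432, with the lever ball at about (347,188), the wing on the disc at about (405,199), the mug at (268,185), the jar at (480,202) and the brush at (360,288). Next I'll measure these.

```bash
python3 - <<'E'
from h import *
s=dict(np.load("pics/top0.npz"));P=cloud(s);Z=P[...,2]
v,u=np.mgrid[:400,:640]
box=(u>310)&(u<445)&(v>145)&(v<250)
m=box&(Z>.104)&(Z<.116)
X=P[m][:,:2].astype(np.float32);r=cv2.minAreaRect(X);print("top",r,m.sum(),np.median(Z[m]))
c=s["pixels"].astype(int);R,G,B=c[...,0],c[...,1],c[...,2]
w=box&(Z>.135)&(u>375);print("wing",w.sum(),P[w].mean(0),np.median(Z[w]),cv2.minAreaRect(P[w&(Z>.15)][:,:2].astype(np.float32)))
rm=w&(R>140)&(G<90);print("redmark",rm.sum(),P[rm].mean(0))
d=box&(Z>.111)&(Z<.125)&(R>150)&(B>120)&(u>375);print("disc",d.sum(),cv2.minEnclosingCircle(P[d][:,:2].astype(np.float32)))
b=box&(Z>.15)&(u<375)&(R>G+60);print("ball",b.sum(),P[b].mean(0),P[b].max(0))
print("mug,jar",px(s,268,170),px(s,480,198),px(s,400,298),px(s,325,280))
cr=cv2.resize(s["pixels"][140:260,300:450,::-1],None,fx=5,fy=5,interpolation=cv2.INTER_CUBIC);cv2.imwrite("pics/crop0.png",cr)
E
```

```text
top ((0.5886955261230469, -0.06520754843950272), (0.21563373506069183, 0.12551626563072205), 83.53522491455078) 5115 0.10954682195146757
wing 185 [ 0.55755726 -0.09972799  0.24708777] 0.15643278530598795 ((0.48742949962615967, -0.051050104200839996), (0.026377439498901367, 0.275062620639801), 54.15692138671875)
redmark 21 [ 0.59740414 -0.12223757  0.1576776 ]
disc 241 ((0.583422064781189, -0.11997111141681671), 0.039273060858249664)
ball 138 [0.57164684 0.00207459 0.19048208] [0.58417269 0.01345038 0.19620456]
mug,jar [0.63422561 0.17166204 0.0404801 ] [ 0.60326963 -0.27765897  0.10150695] [ 0.38747997 -0.14314546  0.01474727] [0.40847368 0.02068254 0.01422806]
```

View pics/crop0.png

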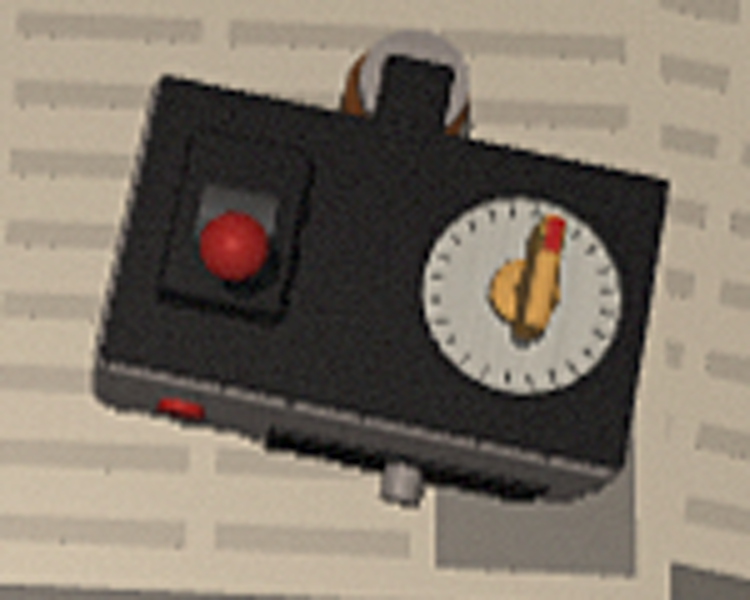

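The crop shows the wing running from about (523,335) to (555,215), with its red mark on the far, +x end. The ball is at (233,245), leaning toward −x. Next is the wing angle.

```bash
python3 - <<'E'
from h import *
s=dict(np.load("pics/top0.npz"));P=cloud(s);Z=P[...,2]
v,u=np.mgrid[:400,:640]
w=(u>390)&(u<425)&(v>175)&(v<215)&(Z>.15)&(Z<.165)
X=P[w][:,:2].astype(np.float32);print(w.sum(),cv2.minAreaRect(X),X.mean(0),np.median(Z[w]))
d=cv2.fitLine(X,cv2.DIST_L2,0,.01,.01).ravel();print(d,np.arctan2(d[1],d[0]))
s=dict(np.load("pics/scene0.npz"));P=cloud(s);Z=P[...,2]
w=(Z>.135)&(Z<.165)&(np.hypot(P[...,0]-.583,P[...,1]+.12)<.04)
X=P[w][:,:2].astype(np.float32);print(w.sum(),cv2.minAreaRect(X),X.mean(0))
m=(Z>.107)&(Z<.112)&(np.hypot(P[...,0]-.59,P[...,1]+.065)<.15);print("scene top",cv2.minAreaRect(P[m][:,:2].astype(np.float32)))
E
```

```text
128 ((0.5825474262237549, -0.12015506625175476), (0.010559426620602608, 0.04520805925130844), 82.55601501464844) [ 0.5819888  -0.11944495] 0.15660729579914345
[ 0.9930549  -0.11765175  0.581989   -0.11944494] -0.11792487
207 ((0.5823481678962708, -0.12114280462265015), (0.01139901578426361, 0.046785883605480194), 83.93173217773438) [ 0.58416027 -0.11950449]
scene top ((0.5887745022773743, -0.06758623570203781), (0.2158801555633545, 0.12472499161958694), 83.62281036376953)
```

Emit:
apply_moves(
  claw=[1,1,1,1,1],
  travel=[
    [0.0335,-0.023,0],
    [0.067,-0.0459,0],
    [0.1005,-0.0689,0],
    [0.134,-0.0918,0],
    [0.1675,-0.1148,0],
  ],
  turn=[
    [0,0,0],
    [0,0,0],
    [0,0,0],
    [0,0,0],
    [0,0,0],
  ],
  newtons=50,
)

```text
t: 0.52
tcp_pos: [0.2594, -0.4835, 0.2309]
tool_rot: [0.993, 0.121, -0.0, -0.001]
force: [-0.0, 0.4, -0.6]
finger_gap: 1.002
gripper_force: 0.0
```

Emit:
apply_moves(
  claw=[1,1,1,1,1],
  travel=[
    [0.0335,-0.023,0],
    [0.067,-0.0459,0],
    [0.1005,-0.0689,0],
    [0.134,-0.0918,0],
    [0.1675,-0.1148,0],
  ],
  turn=[
    [0,0,0],
    [0,0,0],
    [0,0,0],
    [0,0,0],
    [0,0,0],
  ],
)

```text
t: 0.93
tcp_pos: [0.3673, -0.362, 0.231]
tool_rot: [0.993, 0.121, -0.0, -0.0]
force: [0.1, -0.2, -0.3]
finger_gap: 1.003
gripper_force: 0.0
```

Emit:
apply_moves(
  claw=[1,1,1,1,1],
  travel=[
    [0.0335,-0.023,0],
    [0.067,-0.0459,0],
    [0.1005,-0.0689,0],
    [0.134,-0.0918,0],
    [0.1675,-0.1148,0],
  ],
  turn=[
    [0,0,0],
    [0,0,0],
    [0,0,0],
    [0,0,0],
    [0,0,0],
  ],
)

```text
t: 1.35
tcp_pos: [0.4751, -0.2405, 0.231]
tool_rot: [0.993, 0.122, -0.0, -0.0]
force: [0.4, -0.0, -0.7]
finger_gap: 0.998
gripper_force: 0.0
```

Emit:
apply_moves(
  claw=[1,1,1,1,1],
  travel=[
    [0.0335,-0.023,0],
    [0.067,-0.0459,0],
    [0.1005,-0.0689,0],
    [0.134,-0.0918,0],
    [0.1675,-0.1148,0],
  ],
  turn=[
    [0,0,0],
    [0,0,0],
    [0,0,0],
    [0,0,0],
    [0,0,0],
  ],
)

```text
t: 1.77
tcp_pos: [0.5829, -0.119, 0.2309]
tool_rot: [0.993, 0.122, -0.0, -0.0]
force: [-0.1, -0.5, -0.4]
finger_gap: 1.0
gripper_force: 0.0
```

Emit:
apply_moves(
  claw=[1,1,1,1,1],
  travel=[
    [0,0,0],
    [0,0,0],
    [0,0,0],
    [0,0,0],
    [0,0,0],
  ],
  turn=[
    [0,0,-0.038],
    [0,0,-0.076],
    [0,0,-0.114],
    [0,0,-0.152],
    [0,0,-0.19],
  ],
)

```text
t: 2.18
tcp_pos: [0.5821, -0.1202, 0.2307]
tool_rot: [0.912, 0.411, -0.0, -0.0]
force: [0.5, -0.2, 0.4]
finger_gap: 1.003
gripper_force: 0.0
```

Emit:
apply_moves(
  claw=[1,1,1,1,1],
  travel=[
    [0,0,0],
    [0,0,0],
    [0,0,0],
    [0,0,0],
    [0,0,0],
  ],
  turn=[
    [0,0,-0.038],
    [0,0,-0.076],
    [0,0,-0.114],
    [0,0,-0.152],
    [0,0,-0.19],
  ],
)

```text
t: 2.6
tcp_pos: [0.582, -0.1204, 0.2308]
tool_rot: [0.751, 0.661, -0.0, -0.001]
force: [0.1, -0.7, 0.7]
finger_gap: 1.002
gripper_force: 0.0
```

Emit:
apply_moves(
  claw=[1,1,1,1,1],
  travel=[
    [0,0,0],
    [0,0,0],
    [0,0,0],
    [0,0,0],
    [0,0,0],
  ],
  turn=[
    [0,0,-0.038],
    [0,0,-0.076],
    [0,0,-0.114],
    [0,0,-0.152],
    [0,0,-0.19],
  ],
)

```text
t: 3.02
tcp_pos: [0.582, -0.1205, 0.2308]
tool_rot: [0.523, 0.852, -0.0, -0.001]
force: [0.1, 0.2, -0.4]
finger_gap: 1.0
gripper_force: 0.0
```

Emit:
apply_moves(
  claw=[1,1,1,1,1],
  travel=[
    [0,0,0],
    [0,0,0],
    [0,0,0],
    [0,0,0],
    [0,0,0],
  ],
  turn=[
    [0,0,-0.038],
    [0,0,-0.076],
    [0,0,-0.114],
    [0,0,-0.152],
    [0,0,-0.19],
  ],
)

```text
t: 3.43
tcp_pos: [0.582, -0.1204, 0.2308]
tool_rot: [0.249, 0.968, 0.0, -0.001]
force: [0.5, 0.1, 0.2]
finger_gap: 0.997
gripper_force: 0.0
```

Emit:
apply_moves(
  claw=[0,0,0,0,0],
  travel=[
    [0,0,0],
    [0,0,0],
    [0,0,0],
    [0,0,0],
    [0,0,0],
  ],
  turn=[
    [0,0,-0.038],
    [0,0,-0.076],
    [0,0,-0.1],
    [0,0,-0.124],
    [0,0,-0.124],
  ],
)

```text
t: 3.85
tcp_pos: [0.582, -0.1204, 0.2308]
tool_rot: [0.06, 0.998, 0.0, -0.001]
force: [-0.0, -0.3, 0.3]
finger_gap: 0.501
gripper_force: 0.0
```

```bash
python3 - <<'E'
from h import *
s=manip.sense();print(s["q"],s["tcp_pos"],Ro.from_quat(s["tool_rot"]).as_matrix().round(3),s["ft_torque"],s["force"],s["finger_gap"],s["tau"])
E
```

```text
[-3.91957316e-01  4.86986979e-01  1.51162314e+00  2.34521590e-05
  1.14417340e+00 -1.84334604e+00] [ 0.58199548 -0.12044928  0.23081711] [[-0.993  0.119 -0.001]
 [ 0.119  0.993  0.   ]
 [ 0.001  0.    -1.   ]] [-0.03310518 -0.01318205  0.0071031 ] [-0.01847688 -0.29466277  0.26202206] 0.5011017264025873 [ 2.46816227e-03 -4.18703699e+01 -1.73140490e+01 -1.59832656e-03
  1.76212750e-03 -4.30890899e-01]
```

Emit:
apply_moves(
  claw=[0,0,0,0,0],
  travel=[
    [0,0,0.03],
    [0,0,0.065],
    [0,0,0.095],
    [0,0,0.115],
    [0,0,0.126],
  ],
  turn=[
    [0,0,0],
    [0,0,0],
    [0,0,0],
    [0,0,0],
    [0,0,0],
  ],
)

```text
t: 4.27
tcp_pos: [0.5807, -0.12, 0.1278]
tool_rot: [0.061, 0.998, 0.001, -0.002]
force: [0.2, 0.5, 0.2]
finger_gap: 0.501
gripper_force: 0.0
```

Emit:
apply_moves(
  claw=[-1,-1,-1,-1,-1],
  travel=[
    [0,0,0],
    [0,0,0],
    [0,0,0],
    [0,0,0],
    [0,0,0],
  ],
  turn=[
    [0,0,0],
    [0,0,0],
    [0,0,0],
    [0,0,0],
    [0,0,0],
  ],
  newtons=50,
)

```text
t: 4.68
tcp_pos: [0.5828, -0.1225, 0.1314]
tool_rot: [0.06, 0.998, -0.002, 0.001]
force: [-0.9, -4.5, -4.6]
finger_gap: 0.109
gripper_force: 51.9
```

Emit:
apply_moves(
  claw=[-1,-1,-1,-1],
  travel=[
    [0,0,0],
    [0,0,0],
    [0,0,0],
    [0,0,0],
  ],
  turn=[
    [0,0,0],
    [0,0,0],
    [0,0,0],
    [0,0,0],
  ],
)

```text
t: 5.02
tcp_pos: [0.5828, -0.1225, 0.1314]
tool_rot: [0.06, 0.998, -0.002, 0.001]
force: [-0.4, -4.2, -4.3]
finger_gap: 0.105
gripper_force: 51.9
```

```bash
cat > s.py <<'E'
from h import *
s=manip.sense();M=Ro.from_quat(s["tool_rot"]).as_matrix()
print(s["t"],"yaw",np.arctan2(M[1,0],M[0,0])%6.2832,"T",s["ft_torque"].round(3),"F",s["force"].round(2),"tcp",s["tcp_pos"].round(4),"tau6",s["tau"][5].round(3),"gap",s["finger_gap"],s["gripper_force"])
E
python3 s.py
```

```text
5.0167 yaw 3.0209346304150646 T [-0.596  0.078  0.017] F [-0.36 -4.17 -4.29] tcp [ 0.5828 -0.1225  0.1314] tau6 0.006 gap 0.10492880414831761 51.935402154922485
```

Emit:
apply_moves(
  claw=[-1,-1,-1,-1,-1],
  travel=[
    [0.0005,-0.0025,0],
    [0.0005,-0.0025,0],
    [0.0005,-0.0025,0],
    [0.0005,-0.0025,0],
    [0.0005,-0.0025,0],
  ],
  turn=[
    [0,0,0.02],
    [0,0,0.05],
    [0,0,0.08],
    [0,0,0.11],
    [0,0,0.125],
  ],
)

```text
t: 5.43
tcp_pos: [0.5827, -0.1229, 0.1314]
tool_rot: [0.256, 0.967, -0.0, 0.001]
force: [0.7, -1.9, -4.9]
finger_gap: 0.106
gripper_force: 51.9
```

Emit:
apply_moves(
  claw=[-1,-1],
  travel=[
    [0,0,0],
    [0,0,0],
  ],
  turn=[
    [0,0,0],
    [0,0,0],
  ],
)

```text
t: 5.6
tcp_pos: [0.5827, -0.1229, 0.1313]
tool_rot: [0.253, 0.967, -0.0, 0.001]
force: [1.5, -0.5, -3.9]
finger_gap: 0.104
gripper_force: 52.1
```

```bash
python3 s.py
```

```text
5.6 yaw 2.629209836371044 T [-0.048 -0.321  0.035] F [ 1.5  -0.51 -3.9 ] tcp [ 0.5827 -0.1229  0.1313] tau6 0.05 gap 0.10385227844841537 52.090696692466736
```

Emit:
apply_moves(
  claw=[-1,-1,-1,-1],
  travel=[
    [0,0,0],
    [0,0,0],
    [0,0,0],
    [0,0,0],
  ],
  turn=[
    [0,0,0.01],
    [0,0,0.02],
    [0,0,0.03],
    [0,0,0.03],
  ],
)

```text
t: 5.93
tcp_pos: [0.5827, -0.123, 0.1314]
tool_rot: [0.299, 0.954, -0.0, 0.001]
force: [2.2, -1.5, -1.4]
finger_gap: 0.102
gripper_force: 52.2
```

```bash
python3 s.py
```

```text
5.9333 yaw 2.5344672948413556 T [-0.097 -0.236  0.065] F [ 2.15 -1.46 -1.38] tcp [ 0.5827 -0.123   0.1314] tau6 0.199 gap 0.1022114720145043 52.23404109477997
```

Emit:
apply_moves(
  claw=[-1,-1,-1,-1],
  travel=[
    [0,0,0],
    [0,0,0],
    [0,0,0],
    [0,0,0],
  ],
  turn=[
    [0,0,0.008],
    [0,0,0.015],
    [0,0,0.015],
    [0,0,0.015],
  ],
)

```text
t: 6.27
tcp_pos: [0.5826, -0.123, 0.1313]
tool_rot: [0.321, 0.947, -0.0, 0.001]
force: [1.0, -1.6, 1.0]
finger_gap: 0.11
gripper_force: 52.6
```

```bash
python3 s.py
```

```text
6.2667 yaw 2.487858776491641 T [-0.182 -0.34   0.029] F [ 1.01 -1.64  1.02] tcp [ 0.5826 -0.123   0.1313] tau6 0.037 gap 0.10983169026591515 52.553696036338806
```

Emit:
apply_moves(
  claw=[-1,-1,-1,-1],
  travel=[
    [0,0,0],
    [0,0,0],
    [0,0,0],
    [0,0,0],
  ],
  turn=[
    [0,0,0.008],
    [0,0,0.015],
    [0,0,0.015],
    [0,0,0.015],
  ],
)

```text
t: 6.6
tcp_pos: [0.5826, -0.123, 0.1313]
tool_rot: [0.343, 0.939, -0.0, 0.001]
force: [2.6, -2.7, 3.1]
finger_gap: 0.11
gripper_force: 52.9
```

```bash
python3 s.py
```

```text
6.6 yaw 2.440529981412193 T [-0.286 -0.427 -0.044] F [ 2.57 -2.71  3.06] tcp [ 0.5826 -0.123   0.1313] tau6 0.039 gap 0.10951703928882629 52.93428182601929
```

Emit:
apply_moves(
  claw=[-1,-1,-1,-1],
  travel=[
    [0,0,0],
    [0,0,0],
    [0,0,0],
    [0,0,0],
  ],
  turn=[
    [0,0,0.008],
    [0,0,0.015],
    [0,0,0.015],
    [0,0,0.015],
  ],
)

```text
t: 6.93
tcp_pos: [0.5826, -0.1231, 0.1312]
tool_rot: [0.365, 0.931, -0.0, 0.001]
force: [1.8, -3.6, 5.4]
finger_gap: 0.11
gripper_force: 53.3
```

```bash
python3 s.py
```

```text
6.9333 yaw 2.39338309247415 T [-0.392 -0.368  0.123] F [ 1.78 -3.63  5.44] tcp [ 0.5826 -0.1231  0.1312] tau6 0.102 gap 0.11028244927833915 53.327425718307495
```

```bash
cat > a.py <<'E'
from h import *
T=[];U=[];F=[]
for i in range(4):
    manip.snapshot("top");s=manip.sense();T.append(s["ft_torque"][2]);U.append(s["tau"][5]);F.append(s["force"])
M=Ro.from_quat(s["tool_rot"]).as_matrix()
print(round(s["t"],2),"yaw",round(np.arctan2(M[1,0],M[0,0]),4),"Tz",np.mean(T).round(3),np.std(T).round(3),"tau6",np.mean(U).round(3),np.std(U).round(3),"F",np.mean(F,0).round(1))
E
python3 a.py
```

```text
7.13 yaw 2.3933 Tz 0.117 0.022 tau6 0.086 0.001 F [ 1.6 -2.9  5.7]
```

Emit:
apply_moves(
  claw=[-1,-1,-1,-1],
  travel=[
    [0,0,0],
    [0,0,0],
    [0,0,0],
    [0,0,0],
  ],
  turn=[
    [0,0,0.006],
    [0,0,0.012],
    [0,0,0.012],
    [0,0,0.012],
  ],
)

```text
t: 7.47
tcp_pos: [0.5826, -0.1231, 0.1313]
tool_rot: [0.383, 0.924, -0.0, 0.001]
force: [2.3, -2.4, 5.5]
finger_gap: 0.103
gripper_force: 53.6
```

```bash
python3 a.py
```

```text
7.67 yaw 2.3561 Tz 0.176 0.007 tau6 0.174 0.001 F [ 2.  -2.8  5.8]
```

Emit:
apply_moves(
  claw=[-1,-1,-1,-1],
  travel=[
    [0,0,0],
    [0,0,0],
    [0,0,0],
    [0,0,0],
  ],
  turn=[
    [0,0,0.005],
    [0,0,0.01],
    [0,0,0.01],
    [0,0,0.01],
  ],
)

```text
t: 8.0
tcp_pos: [0.5826, -0.1231, 0.1313]
tool_rot: [0.397, 0.918, -0.0, 0.001]
force: [2.0, -3.1, 5.2]
finger_gap: 0.106
gripper_force: 53.6
```

```bash
python3 a.py
```

```text
8.2 yaw 2.3251 Tz 0.253 0.029 tau6 0.246 0.001 F [ 2.  -2.8  5.6]
```

Emit:
apply_moves(
  claw=[-1,-1,-1,-1,-1],
  travel=[
    [0,0,0],
    [0,0,0],
    [0,0,0],
    [0,0,0],
    [0,0,0],
  ],
  turn=[
    [0,0,-0.02],
    [0,0,-0.05],
    [0,0,-0.08],
    [0,0,-0.11],
    [0,0,-0.14],
  ],
)

```text
t: 8.62
tcp_pos: [0.5827, -0.1228, 0.1313]
tool_rot: [0.186, 0.983, -0.0, 0.001]
force: [1.8, -2.6, 5.2]
finger_gap: 0.111
gripper_force: 53.5
```

Emit:
apply_moves(
  claw=[-1,-1,-1,-1,-1],
  travel=[
    [0,0,0],
    [0,0,0],
    [0,0,0],
    [0,0,0],
    [0,0,0],
  ],
  turn=[
    [0,0,-0.03],
    [0,0,-0.06],
    [0,0,-0.09],
    [0,0,-0.12],
    [0,0,-0.15],
  ],
)

```text
t: 9.03
tcp_pos: [0.5827, -0.1224, 0.1313]
tool_rot: [-0.049, 0.999, 0.0, 0.001]
force: [2.7, -0.7, 5.8]
finger_gap: 0.106
gripper_force: 53.6
```

Emit:
apply_moves(
  claw=[-1,-1,-1,-1,-1],
  travel=[
    [0,0,0],
    [0,0,0],
    [0,0,0],
    [0,0,0],
    [0,0,0],
  ],
  turn=[
    [0,0,-0.03],
    [0,0,-0.06],
    [0,0,-0.08],
    [0,0,-0.1],
    [0,0,-0.118],
  ],
)

```text
t: 9.45
tcp_pos: [0.5825, -0.1221, 0.1312]
tool_rot: [-0.231, 0.973, 0.0, 0.001]
force: [2.4, -0.1, 6.2]
finger_gap: 0.108
gripper_force: 53.6
```

```bash
python3 a.py;python3 -c "
from h import *
print(manip.sense()['q'])"
```

```text
9.65 yaw -2.6779 Tz 0.013 0.03 tau6 -0.088 0.084 F [ 2.8 -1.   5.9]
[-3.94860770e-01  6.15387432e-01  1.59920531e+00  1.59959106e-03
  9.25387330e-01 -2.43032645e+00]
```

My three steps only added up to 0.408, so another 0.110 is needed.

Emit:
apply_moves(
  claw=[-1,-1,-1,-1,-1],
  travel=[
    [0,0,0],
    [0,0,0],
    [0,0,0],
    [0,0,0],
    [0,0,0],
  ],
  turn=[
    [0,0,-0.03],
    [0,0,-0.06],
    [0,0,-0.085],
    [0,0,-0.1],
    [0,0,-0.11],
  ],
)

```text
t: 10.07
tcp_pos: [0.5824, -0.1219, 0.1313]
tool_rot: [-0.395, 0.919, 0.0, 0.001]
force: [1.8, 0.9, 7.8]
finger_gap: 0.11
gripper_force: 53.7
```

```bash
python3 a.py;python3 -c "
from h import *
print(manip.sense()['q'])"
```

```text
10.27 yaw -2.3322 Tz 0.024 0.023 tau6 -0.053 0.052 F [ 2.9 -0.1  6.6]
[-3.94725192e-01  6.15311943e-01  1.59944288e+00  1.70160954e-03
  9.25821726e-01 -2.77589487e+00]
```

Emit:
apply_moves(
  claw=[0,0,0,0,0],
  travel=[
    [0,0,0],
    [0,0,0],
    [0,0,0],
    [0,0,0],
    [0,0,0],
  ],
  turn=[
    [0,0,0],
    [0,0,0],
    [0,0,0],
    [0,0,0],
    [0,0,0],
  ],
)

```text
t: 10.68
tcp_pos: [0.5809, -0.1221, 0.1299]
tool_rot: [-0.394, 0.919, 0.001, -0.001]
force: [0.2, -0.3, 0.3]
finger_gap: 0.498
gripper_force: 0.0
```

Emit:
apply_moves(
  claw=[0,0,0,0,0],
  travel=[
    [0,0,-0.02],
    [0,0,-0.06],
    [0,0,-0.1],
    [0,0,-0.14],
    [0,0,-0.16],
  ],
  turn=[
    [0,0,0],
    [0,0,0],
    [0,0,0],
    [0,0,0],
    [0,0,0],
  ],
)

```text
t: 11.1
tcp_pos: [0.5831, -0.123, 0.2624]
tool_rot: [-0.394, 0.919, -0.002, 0.002]
force: [1.2, -0.0, 0.1]
finger_gap: 0.503
gripper_force: 0.0
```

```bash
python3 s.py; python3 - <<'E'
from h import *
s=manip.snapshot("scene");P=cloud(s);Z=P[...,2]
w=(Z>.135)&(Z<.165)&(np.hypot(P[...,0]-.583,P[...,1]+.12)<.035)
X=P[w][:,:2].astype(np.float32);print(w.sum(),cv2.minAreaRect(X))
cv2.imwrite("pics/scene1.png",cv2.resize(s["pixels"][100:280,170:400,::-1],None,fx=3,fy=3,interpolation=cv2.INTER_CUBIC))
print(manip.sense()["q"])
E
```

```text
11.1 yaw 3.9509248176893728 T [-0.014  0.002  0.015] F [ 1.18 -0.03  0.07] tcp [ 0.5831 -0.123   0.2624] tau6 0.0 gap 0.5027048899239389 0.0
111 ((0.5825923681259155, -0.12115416675806046), (0.04623312130570412, 0.010240216739475727), 47.05583190917969)
[-3.95261799e-01  4.49901017e-01  1.47359630e+00  8.65922659e-05
  1.20809647e+00 -2.77554987e+00]
```

View pics/scene1.png

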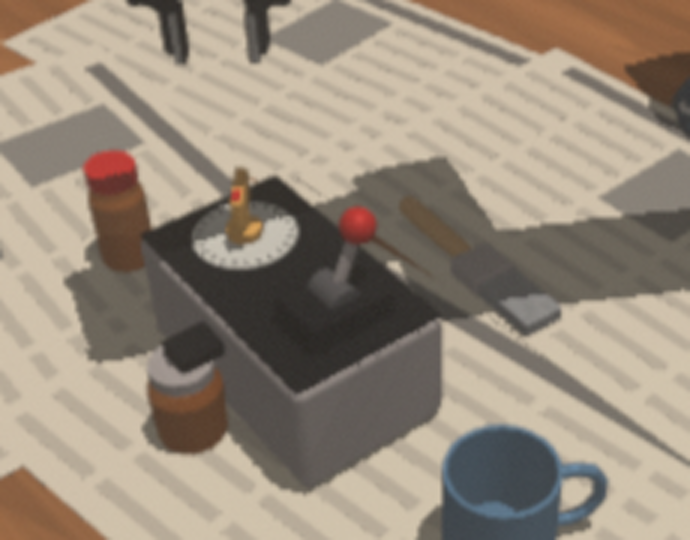

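The wing is now at 47°, which is about 1.55 rad back from first touch. The crop shows the ball at about (357,225), still unlocked, with nothing else disturbed. Next is the lever.

Emit:
apply_moves(
  claw=[-1,-1,-1,-1,-1],
  travel=[
    [-0.012,0.034,0],
    [-0.024,0.069,0],
    [-0.037,0.103,0],
    [-0.049,0.138,0],
    [-0.061,0.172,0],
  ],
  turn=[
    [0,0,0.036],
    [0,0,0.072],
    [0,0,0.108],
    [0,0,0.144],
    [0,0,0.18],
  ],
  newtons=30,
)

```text
t: 11.57
tcp_pos: [0.5142, 0.009, 0.2576]
tool_rot: [-0.119, 0.993, 0.0, -0.001]
force: [0.3, 0.0, 0.2]
finger_gap: 0.004
gripper_force: 0.0
```

Emit:
apply_moves(
  claw=[-1,-1,-1,-1,-1],
  travel=[
    [0,0,0],
    [0,0,0],
    [0,0,0],
    [0,0,0],
    [0,0,0],
  ],
  turn=[
    [0,0,0.036],
    [0,0,0.072],
    [0,0,0.1],
    [0,0,0.113],
    [0,0,0.113],
  ],
)

```text
t: 11.98
tcp_pos: [0.5151, 0.008, 0.2577]
tool_rot: [0.056, 0.998, 0.0, -0.001]
force: [-0.8, 0.4, -0.2]
finger_gap: -0.0
gripper_force: 0.0
```

```bash
python3 a.py; python3 s.py
```

```text
12.18 yaw 3.0311 Tz -0.002 0.015 tau6 0.026 0.037 F [-0.4 -0.4  0.3]
12.1833 yaw 3.0311406429725496 T [-0.022  0.007 -0.016] F [-0.92 -0.86  0.65] tcp [0.5156 0.0077 0.2581] tau6 -0.004 gap 0.0016686751163525703 0.0
```

Emit:
apply_moves(
  claw=[-1,-1,-1,-1,-1],
  travel=[
    [0,0,0.03],
    [0,0,0.06],
    [0,0,0.09],
    [0,0,0.11],
    [0,0,0.11],
  ],
  turn=[
    [0,0,0],
    [0,0,0],
    [0,0,0],
    [0,0,0],
    [0,0,0],
  ],
)

```text
t: 12.6
tcp_pos: [0.5132, 0.0081, 0.1673]
tool_rot: [0.055, 0.998, 0.001, -0.004]
force: [-0.7, -0.2, -0.1]
finger_gap: -0.003
gripper_force: 0.0
```

Emit:
apply_moves(
  claw=[-1,-1,-1,-1,-1],
  travel=[
    [-0.01,0,0],
    [-0.02,0,0],
    [-0.03,0,0],
    [-0.04,0,0],
    [-0.05,0,0],
  ],
  turn=[
    [0,0,0],
    [0,0,0],
    [0,0,0],
    [0,0,0],
    [0,0,0],
  ],
)

```text
t: 13.02
tcp_pos: [0.5562, 0.0031, 0.1715]
tool_rot: [0.055, 0.998, -0.0, -0.0]
force: [-2.7, -0.2, 2.4]
finger_gap: 0.0
gripper_force: 1.4
```

Emit:
apply_moves(
  claw=[-1,-1,-1,-1,-1],
  travel=[
    [-0.008,0,0],
    [-0.016,0,0],
    [-0.024,0,0],
    [-0.032,0,0],
    [-0.038,0,0],
  ],
  turn=[
    [0,0,0],
    [0,0,0],
    [0,0,0],
    [0,0,0],
    [0,0,0],
  ],
)

```text
t: 13.43
tcp_pos: [0.5868, -0.0002, 0.1705]
tool_rot: [0.056, 0.998, 0.0, 0.0]
force: [-0.9, 0.4, 1.5]
finger_gap: 0.005
gripper_force: 0.6
```

```bash
python3 a.py; cat > b.py <<'E'
from h import *
for n in("scene","top"):
    s=manip.snapshot(n);P=cloud(s);Z=P[...,2];c=s["pixels"].astype(int)
    b=(Z>.16)&(Z<.21)&(np.hypot(P[...,0]-.596,P[...,1])<.06)&(c[...,0]>c[...,1]+60)&(c[...,0]>c[...,2]+60)
    p=P[b]
    if len(p): 
        x=p-[.596,-.0014,0];print(n,len(p),"ball mean",p.mean(0),"grinder x",(x[:,:2]@[.9937,-.1118]).mean(),(x[:,:2]@[.9937,-.1118]).max())
E
python3 b.py; python3 s.py
```

```text
13.63 yaw 3.0303 Tz -0.017 0.027 tau6 0.003 0.002 F [ 0.2  0.2 -0.2]
scene 1 ball mean [ 6.18607583e-01 -5.35550480e-04  1.92214311e-01] grinder x 0.022368510254139152 0.022368510254139152
13.7333 yaw 3.0303788801804945 T [-0.016  0.034  0.021] F [ 0.27  0.69 -0.98] tcp [ 5.857e-01 -1.000e-04  1.704e-01] tau6 -0.0 gap 0.003012966163182714 0.0
```

Emit:
apply_moves(
  claw=[-1,-1,-1],
  travel=[
    [-0.005,0,0],
    [-0.01,0,0],
    [-0.01,0,0],
  ],
  turn=[
    [0,0,0],
    [0,0,0],
    [0,0,0],
  ],
)

```text
t: 13.98
tcp_pos: [0.5942, -0.001, 0.1703]
tool_rot: [0.056, 0.998, 0.0, -0.0]
force: [-0.4, -0.3, 0.1]
finger_gap: 0.001
gripper_force: 0.2
```

Emit:
apply_moves(
  claw=[-1,-1,-1],
  travel=[
    [-0.005,0,0],
    [-0.005,0,0],
    [-0.005,0,0],
  ],
  turn=[
    [0,0,0],
    [0,0,0],
    [0,0,0],
  ],
)

```text
t: 14.23
tcp_pos: [0.598, -0.0014, 0.1704]
tool_rot: [0.056, 0.998, -0.0, 0.0]
force: [-0.6, 0.3, 0.3]
finger_gap: -0.0
gripper_force: 0.3
```

```bash
python3 a.py; python3 b.py; python3 s.py
```

```text
14.43 yaw 3.0304 Tz 0.002 0.021 tau6 -0.0 0.0 F [-0.5 -0.1 -0. ]
scene 2 ball mean [0.62697221 0.00128182 0.18804869] grinder x 0.030477258999937154 0.031008942193052353
14.5333 yaw 3.0303472819472974 T [ 0.001  0.017 -0.045] F [-0.48 -0.01 -0.93] tcp [ 0.598  -0.0015  0.1707] tau6 -0.0 gap 0.0016071958167116962 0.11909628286957741
```

Emit:
apply_moves(
  claw=[-1,-1,-1],
  travel=[
    [-0.004,0,0],
    [-0.004,0,0],
    [-0.004,0,0],
  ],
  turn=[
    [0,0,0],
    [0,0,0],
    [0,0,0],
  ],
)

```text
t: 14.78
tcp_pos: [0.5983, -0.0015, 0.1704]
tool_rot: [0.055, 0.998, 0.0, -0.003]
force: [-5.7, 0.6, 3.5]
finger_gap: -0.003
gripper_force: 3.0
```

Emit:
apply_moves(
  claw=[-1,-1,-1],
  travel=[
    [-0.004,0,0],
    [-0.004,0,0],
    [-0.004,0,0],
  ],
  turn=[
    [0,0,0],
    [0,0,0],
    [0,0,0],
  ],
)

```text
t: 15.03
tcp_pos: [0.5984, -0.0015, 0.1701]
tool_rot: [0.055, 0.998, 0.0, -0.007]
force: [-11.7, 0.9, 7.4]
finger_gap: 0.002
gripper_force: 5.7
```

```bash
python3 a.py; python3 b.py; python3 s.py
```

```text
15.23 yaw 3.031 Tz -0.012 0.016 tau6 -0.037 0.0 F [-10.8  -0.2   7. ]
scene 2 ball mean [0.62878648 0.00194397 0.18825075] grinder x 0.03220606748019471 0.032647611135387895
15.3333 yaw 3.0310855078320476 T [-0.029  1.785 -0.086] F [-11.54   0.79   5.57] tcp [ 0.5984 -0.0016  0.1701] tau6 -0.037 gap -0.003318950312439512 5.613119769841433
```

The lever is against its end stop. Now I'll back away, rise clear and verify.

Emit:
apply_moves(
  claw=[-1,-1,-1,-1,-1],
  travel=[
    [0.02,0,0],
    [0.05,0,0],
    [0.09,0,0],
    [0.12,0,0],
    [0.12,0,0],
  ],
  turn=[
    [0,0,0],
    [0,0,0],
    [0,0,0],
    [0,0,0],
    [0,0,0],
  ],
)

```text
t: 15.75
tcp_pos: [0.5026, 0.0099, 0.1701]
tool_rot: [0.055, 0.998, 0.001, -0.004]
force: [-1.1, 0.3, 0.5]
finger_gap: -0.005
gripper_force: 0.0
```

Emit:
apply_moves(
  claw=[-1,-1,-1,-1,-1],
  travel=[
    [0,0,-0.03],
    [0,0,-0.07],
    [0,0,-0.11],
    [0,0,-0.14],
    [0,0,-0.14],
  ],
  turn=[
    [0,0,0],
    [0,0,0],
    [0,0,0],
    [0,0,0],
    [0,0,0],
  ],
)

```text
t: 16.17
tcp_pos: [0.5132, 0.0077, 0.2884]
tool_rot: [0.056, 0.998, -0.001, 0.007]
force: [1.4, -0.7, -0.1]
finger_gap: -0.002
gripper_force: 0.0
```

```bash
python3 a.py; python3 b.py; python3 - <<'E'
from h import *
s=manip.snapshot("scene");P=cloud(s);Z=P[...,2]
w=(Z>.135)&(Z<.165)&(np.hypot(P[...,0]-.583,P[...,1]+.12)<.035)
print(cv2.minAreaRect(P[w][:,:2].astype(np.float32)))
cv2.imwrite("pics/scene2.png",cv2.resize(s["pixels"][100:300,170:400,::-1],None,fx=3,fy=3,interpolation=cv2.INTER_CUBIC))
E
```

```text
16.37 yaw 3.0303 Tz 0.009 0.032 tau6 0.0 0.0 F [-0.6 -0.3 -0.6]
scene 104 ball mean [ 0.62439384 -0.0010006   0.18765031] grinder x 0.02817030856626286 0.03808804121478708
((0.58209228515625, -0.12193620204925537), (0.048626236617565155, 0.010430922731757164), 47.32361602783203)
```

View pics/scene2.png

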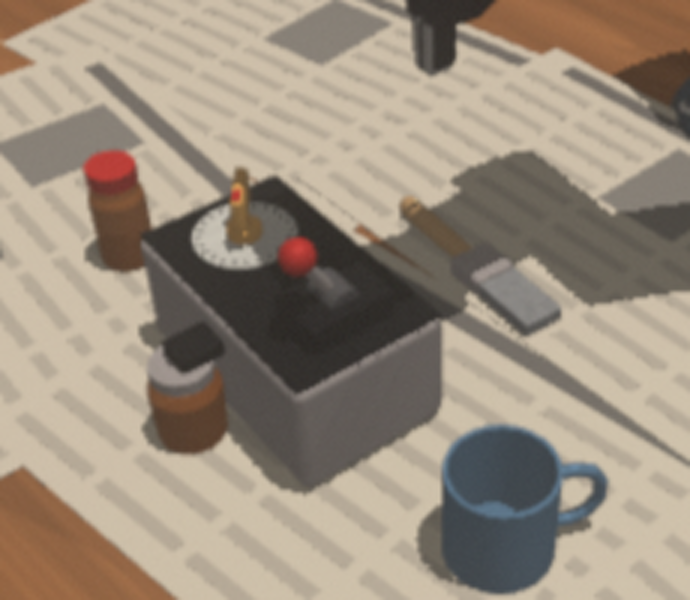

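The ball is at about (297,257), leaning to +x, so the lever is locked. The wing is unchanged at 47°, and the jar, mug and brush haven't moved.

```bash
python3 -c "
from station import manip
print(manip.sign_off())"
```

```text
the job is handed in; nothing more can be done
None
```

The grinder is set to fine: I bottomed the screw firmly at about 0.25 N m, backed it off about 1.55 rad and released it, then flipped the lock lever to its locked end, leaving the spice jar, mug and brush where they were; the job is handed in.

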